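Mark the oblong tag with the bar punch

TASK

Take the bar punch out of its stand and mark the oblong tag: set the punch's foot square on the middle of the tag with its bar along the tag's long side, press straight down with a steady 12 newtons or so for a good second (never beyond 20), and lift it straight off without sliding. Then put the punch back in its stand, standing upright on its collar, and let go; leave the round tag and everything else alone.

Things in the scene. Friction and masses are not known exactly. Their poses are not given: they have to be found in the camera images.
- punch_grip (a point): Centre of the handle of the bar punch (the loose upright tool, 110 mm tall): on its axis, 73 mm above the foot's face. The handle is black, square, 22 x 22 mm, 62 mm long (from 42 to 104 mm above the face); its flats face the punch's x and y. Axes: z up the punch, y along the bar foot.
- punch_face (a point): Middle of the working face of the punch's foot (its lowest point), same axes as punch_grip. The punch starts upright in its stand, with the foot 9 mm above the worktop.
- punch: The whole bar punch, 0.2 to 0.3 kg; origin in the middle of its foot's face. From the face up: a steel bar foot 6 mm (x) by 18 mm (y), 7 mm high; a round shank 17 mm thick up to 36 mm; a round collar 34 mm wide from 36 to 42 mm; the square handle to 104 mm; a small steel button on top.
- stand: The punch's stand: a grey block 64 x 64 mm, 45 mm high, fixed to the worktop, with a 24 x 24 mm square hole right through its middle. The punch's collar rests on its top and the shank and foot hang in the hole, with 3.5 mm of play each way. Origin at the middle of its underside.
- stand_mouth (a point): Middle of the hole's mouth, at the top of the stand, 45 mm above the worktop; z up.
- nest_oblong: Fixture that carries the OBLONG steel tag: dark base plate 64 mm (x) by 80 mm (y), 8 mm high, fixed to the worktop; on it a knurled height screw and a sprung aluminium bed 38 x 64 mm, always level, with the tag fixed on its middle. The tag is 24 mm (x) by 46 mm (y), with a small dark dot near one end. Origin: middle of the underside of the base plate, straight below the tag's middle.
- nest_oblong_mid (a point): Point on the worktop straight below the oblong tag's middle; axes as nest_oblong (y along the tag, z up). The tag's height is set by hand and not measured: its face lies anywhere from 38 to 54 mm above the worktop and must be felt. The screw holds under load; the bed is sprung: it starts to give at about 2 N, then yields about 1 mm per 6 N, and bottoms at 10 mm.
- nest_round: A second fixture of the same kind that carries a ROUND steel tag 34 mm across; not to be touched. Origin at the middle of the underside of its base plate.
- mount_black: Bystander: a black resin-mounted specimen, a loose cylinder 30 mm across and 18 mm high. Origin at its underside.
- mount_tan: Bystander: a tan resin-mounted specimen, a loose cylinder 25 mm across and 19 mm high. Origin at its underside.
- loupe: Bystander: a black eyepiece loupe, loose, 38 mm across and 34 mm high. Origin at its underside.
There are look-alikes about, which are no part of the job. Leave any blue or yellow look-alike of the stand alone.

How it is judged:
By the outcome, as a careful person would: the job done as asked, in the order asked, and still so for the second after the job is handed in, with the robot touching nothing.
It also fails if it takes over 58 s, if anything falls off the work surface, if the arm or the gripper's body presses on something with over 40 N, if the wrist force passes 120 N, or if a joint passes its speed limit or range.

ROBOT

A 6-joint arm with a two-finger parallel gripper is mounted at the origin on a cart in front of the work surface, level with it; the furniture and walls round the work are solid. World frame = base frame: x ahead of the robot, y to its left, z up, the work surface at z = 0. Lengths are in m, angles in rad, forces in N, time in s.
With the tool pointing down it reaches from about 0.3 to 0.775 m from the base axis. Payload 14.6 kg.
Tool frame: the origin (TCP) lies at the very end of the fingers, on their centre line; the grasp point (between the pads) lies 19 mm behind it; z points along the fingers, y is the line along which they close (so a half turn about z gives the same grasp; the last joint's range is limited). The gripper opens to 94 mm and grips with 3 to 60 N. Pads are 16 mm wide; open, the fingers measure 119 mm over their backs; the gripper's body (75 mm by 177 mm) begins 78 mm behind the grasp point.
Start: joints at [1.242, 0.3, 1.521, -0, 1.321, -0.067], TCP at [0.142, 0.531, 0.205] pointing down, gripper open.
Joint ranges: [-3.03, 3.03], [-0.79, 2.21], [0.23, 2.52], [-1.04, 4.18], [0, 3.07], [-2.55, 2.55]. Speed limits (rad/s): [2.22, 2.22, 2.57, 3.14, 3.14, 3.14].

INTERFACE

Orientations are given as a 3x3 rotation matrix whose columns are the frame's x, y, z axes.
In Python, from rig import manip, optics gives the robot as it stands.
- The arm moves only by the shell command python3 -m inch 'ROWS' [OPENING] [FORCE]. ROWS is JSON, a list of rows, each an object of numbers: "x", "y", "z": the shift along the tool's x, y, z in mm; "wx", "wy", "wz": the turn, a rotation vector about the tool's x, y, z in degrees. In form: [{"x": .., "y": .., "z": .., "wx": .., "wy": .., "wz": ..}, ...]. A call has 1 to 20 rows; each row is the pose to reach, as a shift and turn from the pose commanded when the call began, along the tool's axes at that moment; what a row does not reach only later rows make up. A row lasts 1/10 s, in which the tool goes at most 50 mm and 8.59 degrees, less where a joint would pass 70% of its speed; a pose out of reach is approached as far as the arm can. A call with a gripper value outside its range is refused whole. OPENING is the gripper command: -1 is shut, 1 is fully open, values between are in proportion, set as the call begins (- or left out, the last holds). The fingers move at their own pace and stop on an object; FORCE is the grip in N (left out, the last holds). Time passes only in rows, so rows that repeat a pose let the fingers close. It gives the time, the measured TCP pose, the force, the opening and the grip force at its end, in the units of the state.
- manip.observe(): the state, without advancing time (a new reading comes with each control period).
- optics.snapshot(name): name is "side" or "top"; returns the picture (480x640x3 uint8, blue, green, red); there is no depth.
- optics.get_calibration(name): a dict with "intrinsics" (3x3 intrinsics, pixels), "cam_to_world" (4x4, takes a point from camera to world coordinates). Camera axes: x right, y up, looking along -z (the intrinsics and any distortion apply to the point x, -y, -z); pixel columns grow to the right and rows downward; lengths in m; the calibration is good to about 2 mm. A picture is of the moment at which its call begins. get_calibration takes no time and is no camera call.
- manip.job_done(): hands the job in; it is judged then, once.
The state is a dict: "time_s": time; "qpos": joint angles; "qvel": joint speeds; "joint_torque": joint torques, N m; "position": TCP position; "ee_rot": TCP orientation; "wrist_force": force on the tool from outside, world axes, zero at the start; "ft_torque": the same for the moment, N m; "width": finger opening in m; "grip_force": force on a finger pad.
Only numpy, scipy, OpenCV 4.12 (cv2) and the standard library are available. Lean on these libraries where they do the work, as an engineer would, in place of code of your own. Each camera call takes 0.05 s, during which the arm holds its last target. There are 200 camera calls.

## Working session

There is one attempt and no reset: what is moved stays moved. The work goes in short steps, Python scripts to look and compute and a shell command to move; the robot and the scene stay as the last step left them, time stands still between calls to the robot, and variables do not carry over. Pictures are saved under pics/ and viewed, at most 10 in all, crops included, and the job is handed in when it is done.

```bash
mkdir -p pics; python3 - <<'E'
from rig import manip, optics
import cv2, numpy as np
np.set_printoptions(precision=4,suppress=True)
for n in("top","side"):
    cv2.imwrite(f"pics/{n}0.png",optics.snapshot(n)); c=optics.get_calibration(n)
    for k in c: print(n,k,np.array(c[k]))
s=manip.observe(); print(s["position"],s["ee_rot"],s["wrist_force"],s["width"],s["time_s"])
E
```

```text
top intrinsics [[596.4032   0.     327.6185]
 [  0.     596.4032 234.4922]
 [  0.       0.       1.    ]]
top cam_to_world [[ 0.0147  0.9915 -0.1295  0.3043]
 [-0.9999  0.015   0.002   0.0634]
 [ 0.004   0.1294  0.9916  1.3065]
 [ 0.      0.      0.      1.    ]]
side intrinsics [[443.9411   0.     315.6691]
 [  0.     443.9411 241.3528]
 [  0.       0.       1.    ]]
side cam_to_world [[ 0.958   0.1403 -0.2503  0.2323]
 [-0.286   0.3985 -0.8714 -0.7049]
 [-0.0225  0.9064  0.4219  0.4716]
 [ 0.      0.      0.      1.    ]]
[0.1423 0.531  0.205 ] [[-0.9659  0.2588 -0.0003]
 [ 0.2588  0.9659 -0.001 ]
 [ 0.     -0.001  -1.    ]] [-0.3797 -0.0494 -0.0092] 0.09404718291247538 0.1
```

View pics/top0.png

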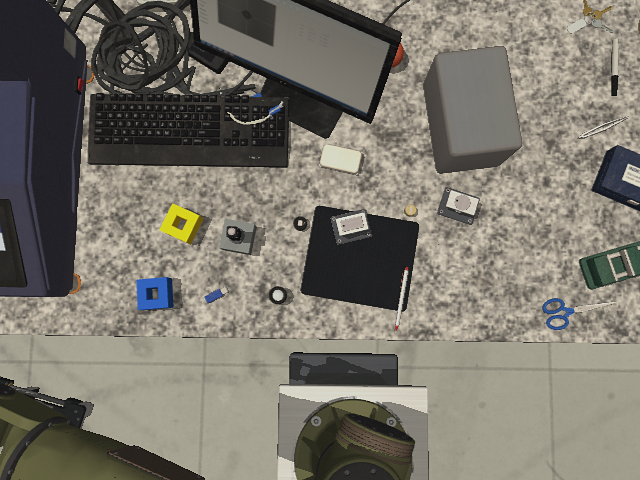

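View pics/side0.png

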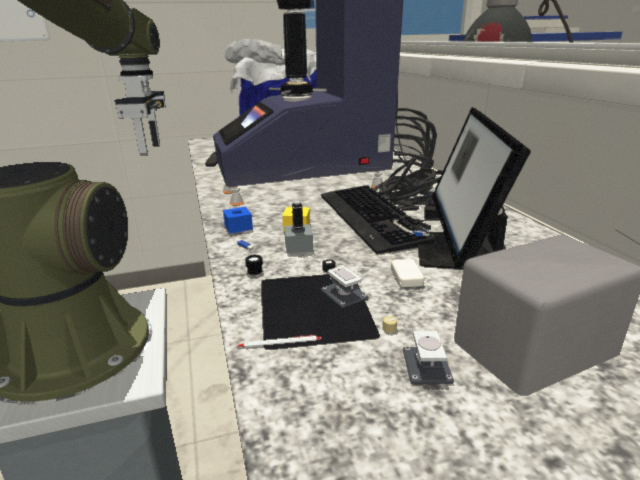

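The top view has the grey stand with the punch at about (238,235) and nests at (351,226) and (460,204). The side view shows the round tag on the right nest at (430,345), with the other nest at (344,275). I'll zoom in.

```bash
python3 - <<'E'
import cv2, numpy as np
t=cv2.imread("pics/top0.png");s=cv2.imread("pics/side0.png")
def c(i,u,v,w=25,h=25,z=8): return cv2.resize(i[v-h:v+h,u-w:u+w],(400,300) if 0 else (w*2*z,h*2*z),interpolation=cv2.INTER_CUBIC)
a=np.hstack([c(t,238,236,z=6,w=33),c(t,351,226,z=6,w=33)]);b=np.hstack([c(s,300,229,w=33,z=6),c(s,344,284,w=33,z=6)])
cv2.imwrite("pics/z0.png",np.vstack([a,b]))
E
```

```text
(no output)
```

View pics/z0.png

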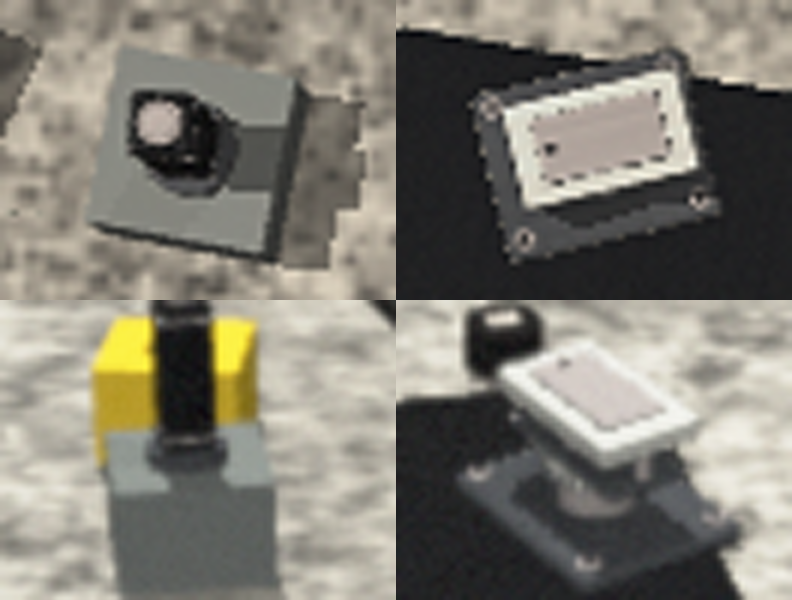

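The crops show the oblong tag with its dot, its long side roughly along image u and turned about −12°. The punch stands upright in the stand. Next I fit the poses to the picked corners.

```bash
cat > h.py <<'E'
from rig import manip, optics
import cv2, numpy as np
from scipy.optimize import least_squares
from scipy.spatial.transform import Rotation as R
np.set_printoptions(precision=4,suppress=True)
C={n:optics.get_calibration(n) for n in("top","side")}
def proj(n,P):
    T=np.linalg.inv(np.array(C[n]["cam_to_world"])); p=np.atleast_2d(P)@T[:3,:3].T+T[:3,3]; p=p*[1,-1,-1]
    q=p@np.array(C[n]["intrinsics"]).T; return q[:,:2]/q[:,2:]
def un(p,off,org,z=6): return (np.array(p,float)-off+.5)/z-.5+org
def rect(x,y,a,w,h,z):
    k=np.array([[1,1],[1,-1],[-1,-1],[-1,1]])*[w/2,h/2]; c,s=np.cos(a),np.sin(a)
    return np.c_[k@np.array([[c,s],[-s,c]])+[x,y],np.full(4,z)]
E
python3 - <<'E'
from h import *
# corners in order (+x+y),(+x-y),(-x-y),(-x+y); +y=image left in top, +x = image up
st=un([(122,47),(300,82),(268,252),(92,225)],[0,0],[205,211])
ss=un([(105,432),(262,422),(277,487),(110,492)],[0,300],[267,204]) # BL,BR,FR,FL
bt=un([(505,108),(680,70),(697,165),(527,208)],[396,0],[318,201])
tt=un([(530,113),(662,90),(671,157),(545,185)],[396,0],[318,201])
pt=un([(474,98),(678,50),(718,212),(515,262)],[396,0],[318,201])
bs=un([(500,372),(592,340),(698,412),(598,458)],[396,300],[311,259])
ts=un([(540,377),(585,357),(668,405),(607,432)],[396,300],[311,259])
ps=un([(458,475),(588,585),(738,525)],[396,300],[311,259])
# side: which world corner? match by nearest
def res(n,P,obs):
    q=proj(n,P); return np.concatenate([q[np.argmin(((q-o)**2).sum(1))]-o if n=="side" else q[i]-o for i,o in enumerate(obs)])
f=lambda p:np.r_[res("top",rect(p[0],p[1],p[2],.064,.064,.045),st),res("side",rect(p[0],p[1],p[2],.064,.064,.045),ss)]
r=least_squares(f,[.43,.23,-.2]);print("stand",r.x,np.degrees(r.x[2]),r.fun.round(1))
g=lambda p:np.r_[res("top",rect(p[0],p[1],p[2],.038,.064,p[3]),bt),res("top",rect(p[0],p[1],p[2],.024,.046,p[3]),tt),res("top",rect(p[0],p[1],p[2],.064,.080,.008),pt),
 res("side",rect(p[0],p[1],p[2],.038,.064,p[3]),bs),res("side",rect(p[0],p[1],p[2],.024,.046,p[3]),ts),res("side",rect(p[0],p[1],p[2],.064,.080,.008),ps)]
r=least_squares(g,[.46,.02,.2,.046]);print("nest",r.x,np.degrees(r.x[2]),r.fun.round(1).reshape(-1,2).tolist())
# punch button in top at z=.119
o=un([(157,124)],[0,0],[205,211])[0]
b=least_squares(lambda p:(proj("top",[p[0],p[1],.119])-o)[0],[.43,.23]).x;print("button",b)
E
```

```text
stand [ 0.4636  0.2535 -0.1647] -9.438364419375558 [ 0.5  0.   0.2 -0.5 -0.3  0.5 -0.5 -0.4 -0.2  0.2 -0.7  0.  -0.1 -0.5
  0.6  0.6]
nest [0.4934 0.0091 0.2407 0.0468] 13.79048764518326 [[-0.4, -0.4], [-0.4, -0.7], [0.9, 0.6], [0.0, 0.1], [0.3, 1.0], [-0.7, 0.1], [0.4, -0.3], [0.4, -0.2], [-0.3, -0.9], [0.9, -0.8], [1.0, 0.2], [-0.6, -0.1], [-0.8, -0.6], [-0.2, -0.1], [0.7, 1.1], [0.9, -1.1], [-2.0, -0.5], [0.6, -0.3], [0.0, 1.3], [-0.2, 0.2], [-1.1, -0.9], [-0.9, -0.8], [1.5, -0.5]]
button [0.463  0.2556]
```

```bash
cat >> h.py <<'E'
def delta(x,y,z,yang):
    "target TCP world (m), tool pointing down, tool y at world angle yang deg -> row in mm/deg"
    s=manip.observe(); M=np.array(s["ee_rot"]); d=M.T@(np.array([x,y,z])-s["position"])*1e3
    a=np.radians(yang); Y=np.array([np.cos(a),np.sin(a),0]); Z=np.array([0,0,-1.]); T=np.c_[np.cross(Y,Z),Y,Z]
    print("t",s["time_s"],"pos",np.array(s["position"]),"yang",np.degrees(np.arctan2(M[1,1],M[0,1])).round(2),"F",np.array(s["wrist_force"]),"w",s["width"],s["grip_force"])
    print("shift",d.round(1),"turn",np.degrees(R.from_matrix(M.T@T).as_rotvec()).round(2))
E
python3 -c "
from h import *
delta(.463,.2555,.15,80);delta(.463,.2555,.063,80)"
```

```text
t 0.1 pos [0.1423 0.531  0.205 ] yang 75.0 F [-0.3797 -0.0494 -0.0092] w 0.09404718291247538 0.0
shift [-381.1 -183.1   55.1] turn [-0.06 -0.01 -5.  ]
t 0.1 pos [0.1423 0.531  0.205 ] yang 75.0 F [-0.3797 -0.0494 -0.0092] w 0.09404718291247538 0.0
shift [-381.1 -183.   142.1] turn [-0.06 -0.01 -5.  ]
```

```bash
python3 -m inch '[{"x":-20,"y":-10},{"x":-60,"y":-30},{"x":-100,"y":-48},{"x":-140,"y":-67,"z":5,"wz":-1},{"x":-180,"y":-86,"z":10,"wz":-2},{"x":-220,"y":-106,"z":15,"wz":-3},{"x":-260,"y":-125,"z":20,"wz":-4},{"x":-300,"y":-144,"z":30,"wz":-5},{"x":-335,"y":-161,"z":40,"wz":-5},{"x":-360,"y":-173,"z":48,"wz":-5},{"x":-374,"y":-180,"z":53,"wz":-5},{"x":-381,"y":-183,"z":55,"wz":-5},{"x":-381,"y":-183,"z":55,"wz":-5},{"x":-381,"y":-183,"z":55,"wz":-5},{"x":-381,"y":-183,"z":55,"wz":-5}]' 1 && python3 - <<'E'
from h import *
delta(.463,.2555,.063,80)
a=optics.snapshot("side");b=optics.snapshot("top")
cv2.imwrite("pics/s1.png",np.hstack([cv2.resize(a[170:270,260:340],(400,500),interpolation=cv2.INTER_CUBIC),cv2.resize(b[170:270,200:280],(400,500),interpolation=cv2.INTER_CUBIC)]))
E
```

```text
$[0]: bad value
```

```bash
python3 -m inch '[{"x":-20,"y":-10,"z":0,"wx":0,"wy":0,"wz":0},{"x":-60,"y":-30,"z":0,"wx":0,"wy":0,"wz":0},{"x":-100,"y":-48,"z":0,"wx":0,"wy":0,"wz":0},{"x":-140,"y":-67,"z":5,"wx":0,"wy":0,"wz":-1},{"x":-180,"y":-86,"z":10,"wx":0,"wy":0,"wz":-2},{"x":-220,"y":-106,"z":15,"wx":0,"wy":0,"wz":-3},{"x":-260,"y":-125,"z":20,"wx":0,"wy":0,"wz":-4},{"x":-300,"y":-144,"z":30,"wx":0,"wy":0,"wz":-5},{"x":-335,"y":-161,"z":40,"wx":0,"wy":0,"wz":-5},{"x":-360,"y":-173,"z":48,"wx":0,"wy":0,"wz":-5},{"x":-374,"y":-180,"z":53,"wx":0,"wy":0,"wz":-5},{"x":-381,"y":-183,"z":55,"wx":0,"wy":0,"wz":-5},{"x":-381,"y":-183,"z":55,"wx":0,"wy":0,"wz":-5},{"x":-381,"y":-183,"z":55,"wx":0,"wy":0,"wz":-5}]' 1 && python3 - <<'E'
from h import *
delta(.463,.2555,.063,80)
a=optics.snapshot("side");b=optics.snapshot("top")
cv2.imwrite("pics/s1.png",np.hstack([cv2.resize(a[170:270,260:340],(400,500),interpolation=cv2.INTER_CUBIC),cv2.resize(b[170:270,200:280],(400,500),interpolation=cv2.INTER_CUBIC)]))
E
```

```text
time_s: 1.5
position: [0.4625, 0.2567, 0.1508]
ee_rot: [[-0.985, 0.173, 0.0], [0.173, 0.985, 0.0], [-0.0, 0.0, -1.0]]
wrist_force: [0.1, -0.1, 0.3]
width: 0.0939
grip_force: 0.0
t 1.5 pos [0.4625 0.2567 0.1508] yang 80.05 F [ 0.0973 -0.1262  0.2775] w 0.09386453488187396 0.0
shift [-0.7 -1.1 87.8] turn [0.01 0.01 0.05]
```

View pics/s1.png

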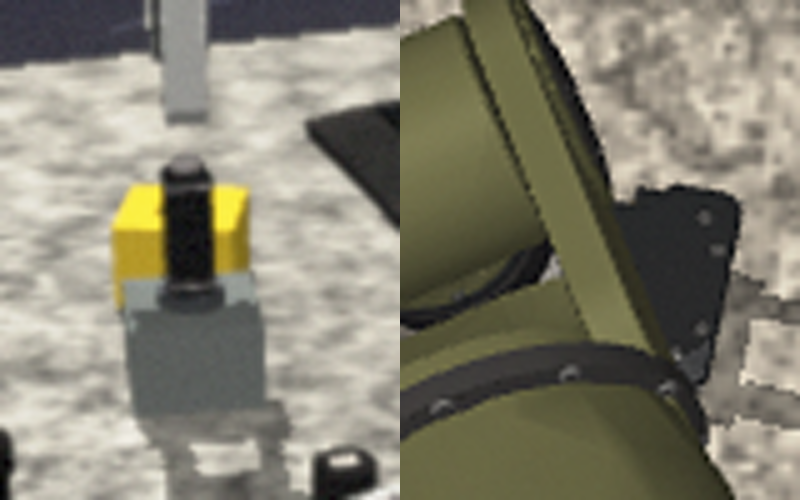

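Side view: the near finger at (185,100 in the crop) lines up with the punch button at (185,165). Descend and grip.

```bash
python3 -m inch '[{"x":-0.5,"y":-1,"z":15,"wx":0,"wy":0,"wz":0},{"x":-0.5,"y":-1,"z":35,"wx":0,"wy":0,"wz":0},{"x":-0.5,"y":-1,"z":55,"wx":0,"wy":0,"wz":0},{"x":-0.5,"y":-1,"z":72,"wx":0,"wy":0,"wz":0},{"x":-0.5,"y":-1,"z":83,"wx":0,"wy":0,"wz":0},{"x":-0.5,"y":-1,"z":88,"wx":0,"wy":0,"wz":0},{"x":-0.5,"y":-1,"z":88,"wx":0,"wy":0,"wz":0},{"x":-0.5,"y":-1,"z":88,"wx":0,"wy":0,"wz":0}]' 1 && python3 -m inch '[{"x":0,"y":0,"z":0,"wx":0,"wy":0,"wz":0},{"x":0,"y":0,"z":0,"wx":0,"wy":0,"wz":0},{"x":0,"y":0,"z":0,"wx":0,"wy":0,"wz":0},{"x":0,"y":0,"z":0,"wx":0,"wy":0,"wz":0},{"x":0,"y":0,"z":0,"wx":0,"wy":0,"wz":0},{"x":0,"y":0,"z":0,"wx":0,"wy":0,"wz":0},{"x":0,"y":0,"z":0,"wx":0,"wy":0,"wz":0},{"x":0,"y":0,"z":0,"wx":0,"wy":0,"wz":0}]' -1 40
```

```text
time_s: 2.4
position: [0.4636, 0.2551, 0.0632]
ee_rot: [[-0.985, 0.173, 0.001], [0.173, 0.985, 0.0], [-0.001, 0.001, -1.0]]
wrist_force: [-0.5, 0.5, -0.2]
width: 0.0939
grip_force: 0.0
time_s: 3.2
position: [0.4633, 0.2548, 0.0624]
ee_rot: [[-0.985, 0.174, -0.0], [0.174, 0.985, -0.0], [0.0, -0.0, -1.0]]
wrist_force: [-0.9, 0.0, -0.4]
width: 0.0333
grip_force: 0.0
```

```bash
python3 -m inch '[{"x":0,"y":0,"z":0,"wx":0,"wy":0,"wz":0},{"x":0,"y":0,"z":0,"wx":0,"wy":0,"wz":0},{"x":0,"y":0,"z":0,"wx":0,"wy":0,"wz":0},{"x":0,"y":0,"z":0,"wx":0,"wy":0,"wz":0},{"x":0,"y":0,"z":0,"wx":0,"wy":0,"wz":0},{"x":0,"y":0,"z":0,"wx":0,"wy":0,"wz":0}]'
```

```text
time_s: 3.8
position: [0.4633, 0.2548, 0.0624]
ee_rot: [[-0.985, 0.174, -0.0], [0.174, 0.985, -0.0], [0.0, -0.0, -1.0]]
wrist_force: [-0.1, -0.1, -0.3]
width: 0.0231
grip_force: 37.4
```

```bash
python3 -m inch '[{"x":0,"y":0,"z":-5,"wx":0,"wy":0,"wz":0},{"x":0,"y":0,"z":-15,"wx":0,"wy":0,"wz":0},{"x":0,"y":0,"z":-30,"wx":0,"wy":0,"wz":0},{"x":0,"y":0,"z":-50,"wx":0,"wy":0,"wz":0},{"x":0,"y":0,"z":-70,"wx":0,"wy":0,"wz":0},{"x":0,"y":0,"z":-85,"wx":0,"wy":0,"wz":0},{"x":0,"y":0,"z":-90,"wx":0,"wy":0,"wz":0},{"x":0,"y":0,"z":-90,"wx":0,"wy":0,"wz":0},{"x":0,"y":0,"z":-90,"wx":0,"wy":0,"wz":0}]' && python3 -c "
from h import *
delta(.4934,.0091,.1524,103.8)
delta(.4934,.0091,.1524,13.8)
a=optics.snapshot('side');cv2.imwrite('pics/s2.png',cv2.resize(a[140:270,260:340],(480,780),interpolation=cv2.INTER_CUBIC)[:600])"
```

```text
time_s: 4.7
position: [0.463, 0.2547, 0.1518]
ee_rot: [[-0.985, 0.174, -0.001], [0.174, 0.985, -0.0], [0.001, -0.001, -1.0]]
wrist_force: [0.1, -0.5, -2.6]
width: 0.0232
grip_force: 37.5
t 4.7 pos [0.463  0.2547 0.1518] yang 80.0 F [ 0.1141 -0.4572 -2.5913] w 0.023153808196923982 37.48136010020971
shift [ -72.6 -236.6   -0.5] turn [ -0.02  -0.05 -23.8 ]
t 4.7 pos [0.463  0.2547 0.1518] yang 80.0 F [ 0.1141 -0.4572 -2.5913] w 0.023153808196923982 37.48136010020971
shift [ -72.6 -236.6   -0.5] turn [-0.05 -0.02 66.2 ]
```

View pics/s2.png

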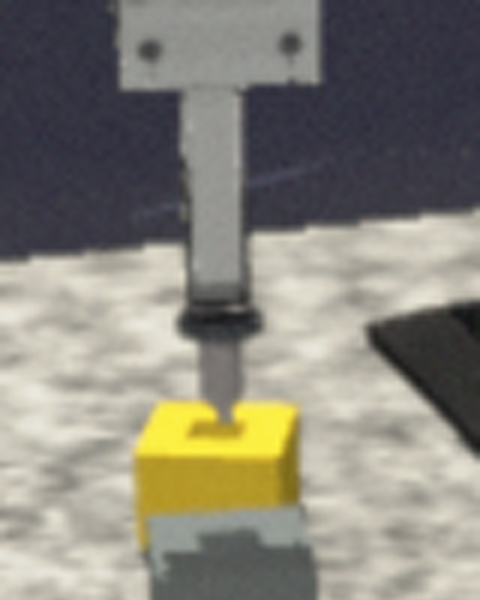

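The foot reads narrow (about 3 px) from the side, so the bar runs along tool y. Next I move over the oblong nest.

```bash
python3 -m inch '[{"x":-5,"y":-15,"z":0,"wx":0,"wy":0,"wz":-2},{"x":-14,"y":-45,"z":0,"wx":0,"wy":0,"wz":-5},{"x":-25,"y":-80,"z":0,"wx":0,"wy":0,"wz":-9},{"x":-36,"y":-118,"z":0,"wx":0,"wy":0,"wz":-13},{"x":-48,"y":-156,"z":0,"wx":0,"wy":0,"wz":-17},{"x":-58,"y":-190,"z":0,"wx":0,"wy":0,"wz":-20},{"x":-66,"y":-215,"z":0,"wx":0,"wy":0,"wz":-22},{"x":-71,"y":-230,"z":0,"wx":0,"wy":0,"wz":-23.5},{"x":-72.5,"y":-236.5,"z":10,"wx":0,"wy":0,"wz":-23.8},{"x":-72.5,"y":-236.5,"z":20,"wx":0,"wy":0,"wz":-23.8},{"x":-72.5,"y":-236.5,"z":30,"wx":0,"wy":0,"wz":-23.8},{"x":-72.5,"y":-236.5,"z":35,"wx":0,"wy":0,"wz":-23.8},{"x":-72.5,"y":-236.5,"z":35,"wx":0,"wy":0,"wz":-23.8},{"x":-72.5,"y":-236.5,"z":35,"wx":0,"wy":0,"wz":-23.8},{"x":-72.5,"y":-236.5,"z":35,"wx":0,"wy":0,"wz":-23.8},{"x":-72.5,"y":-236.5,"z":35,"wx":0,"wy":0,"wz":-23.8}]' && python3 -c "
from h import *
delta(.4934,.0091,.1174,103.8)
a=optics.snapshot('side')
cv2.imwrite('pics/s3raw.png',a)
cv2.imwrite('pics/s3.png',cv2.resize(a[215:315,300:390],(540,600),interpolation=cv2.INTER_CUBIC))
p=np.array(manip.observe()['position']);print('foot proj',proj('side',p-[0,0,.054]),'tag mid',proj('side',[.4934,.0091,.0468]))"
```

```text
time_s: 6.35
position: [0.4938, 0.0094, 0.1178]
ee_rot: [[-0.971, -0.239, 0.001], [-0.239, 0.971, -0.0], [-0.001, -0.0, -1.0]]
wrist_force: [0.2, -0.4, -2.3]
width: 0.0233
grip_force: 37.5
t 6.35 pos [0.4938 0.0094 0.1178] yang 103.81 F [ 0.1792 -0.3613 -2.3451] w 0.023258135624659573 37.48119777068496
shift [ 0.5 -0.2  0.4] turn [-0.01  0.04  0.01]
foot proj [[344.2686 266.337 ]] tag mid [[344.0836 274.0912]]
```

View pics/s3.png

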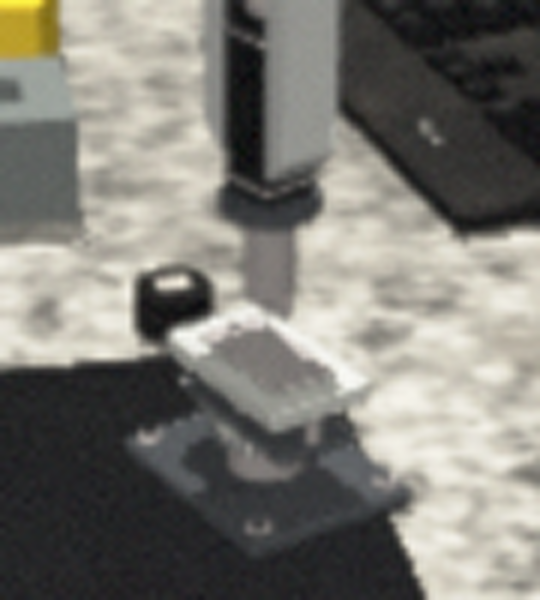

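The side view shows the shank axis at about u=344.7, matching the tag's centre (344.4,274.8). I'll descend to about 5 mm above it and check the depth direction.

```bash
python3 -m inch '[{"x":0.5,"y":-0.2,"z":3,"wx":0,"wy":0,"wz":0},{"x":0.5,"y":-0.2,"z":7,"wx":0,"wy":0,"wz":0},{"x":0.5,"y":-0.2,"z":10,"wx":0,"wy":0,"wz":0},{"x":0.5,"y":-0.2,"z":12,"wx":0,"wy":0,"wz":0},{"x":0.5,"y":-0.2,"z":12,"wx":0,"wy":0,"wz":0},{"x":0.5,"y":-0.2,"z":12,"wx":0,"wy":0,"wz":0},{"x":0.5,"y":-0.2,"z":12,"wx":0,"wy":0,"wz":0}]' && python3 -c "
from h import *
delta(.4934,.0091,.1174,103.8)
a=np.mean([optics.snapshot('side').astype(float) for _ in range(4)],0).astype(np.uint8)
u0,v0,z=310,230,10
im=cv2.resize(a[v0:v0+60,u0:u0+70],None,fx=z,fy=z,interpolation=cv2.INTER_CUBIC)
p=np.array(manip.observe()['position']);f=p-[0,0,.0534]
A=np.radians(13.8)
def dr(P,c):
    q=((proj('side',P)-[u0,v0]+.5)*z).astype(int); cv2.polylines(im,[q.reshape(-1,1,2)],True,c,1)
dr(rect(.4934,.0091,A,.024,.046,.0468),(0,0,255));dr(rect(.4934,.0091,A,.038,.064,.0468),(0,255,0));dr(rect(f[0],f[1],A,.006,.018,f[2]),(255,0,0))
t=np.linspace(0,6.28,60);dr(np.c_[f[0]+.017*np.cos(t),f[1]+.017*np.sin(t),0*t+f[2]+.036],(255,0,255))
cv2.imwrite('pics/s4.png',im)"
```

```text
time_s: 7.1
position: [0.4933, 0.009, 0.1056]
ee_rot: [[-0.971, -0.239, 0.0], [-0.239, 0.971, -0.0], [-0.0, -0.0, -1.0]]
wrist_force: [-1.2, -0.8, -1.6]
width: 0.0229
grip_force: 37.5
t 7.1 pos [0.4933 0.009  0.1056] yang 103.8 F [-1.191  -0.7847 -1.6   ] w 0.02293879596231441 37.48135261237621
shift [ -0.1   0.1 -11.8] turn [-0.    0.01 -0.  ]
```

View pics/s4.png

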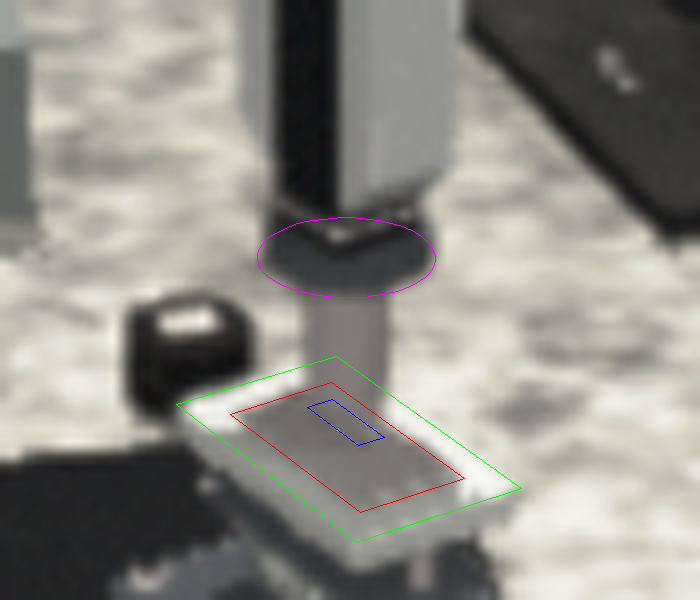

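The overlay agrees to within about half a pixel, so the foot is over the tag's middle. Now I feel downwards.

```bash
for i in 1; do :; done; python3 -m inch '[{"x":0,"y":0,"z":1,"wx":0,"wy":0,"wz":0},{"x":0,"y":0,"z":2,"wx":0,"wy":0,"wz":0},{"x":0,"y":0,"z":3,"wx":0,"wy":0,"wz":0},{"x":0,"y":0,"z":3.5,"wx":0,"wy":0,"wz":0},{"x":0,"y":0,"z":4,"wx":0,"wy":0,"wz":0},{"x":0,"y":0,"z":4,"wx":0,"wy":0,"wz":0},{"x":0,"y":0,"z":4,"wx":0,"wy":0,"wz":0}]'; python3 -m inch '[{"x":0,"y":0,"z":0.5,"wx":0,"wy":0,"wz":0},{"x":0,"y":0,"z":1,"wx":0,"wy":0,"wz":0},{"x":0,"y":0,"z":1,"wx":0,"wy":0,"wz":0},{"x":0,"y":0,"z":1,"wx":0,"wy":0,"wz":0}]'
```

```text
time_s: 8.0
position: [0.4934, 0.009, 0.1019]
ee_rot: [[-0.971, -0.239, 0.001], [-0.239, 0.971, -0.0], [-0.001, -0.0, -1.0]]
wrist_force: [-1.9, -0.2, 5.0]
width: 0.0233
grip_force: 37.5
time_s: 8.4
position: [0.4935, 0.009, 0.1013]
ee_rot: [[-0.971, -0.239, 0.001], [-0.239, 0.971, -0.0], [-0.001, -0.0, -1.0]]
wrist_force: [-2.9, -0.6, 9.5]
width: 0.0228
grip_force: 37.5
```

Net press is about 9.5 + 2.4 = 12 N. Hold.

```bash
python3 -m inch '[{"x":0,"y":0,"z":0,"wx":0,"wy":0,"wz":0},{"x":0,"y":0,"z":0,"wx":0,"wy":0,"wz":0},{"x":0,"y":0,"z":0,"wx":0,"wy":0,"wz":0},{"x":0,"y":0,"z":0,"wx":0,"wy":0,"wz":0},{"x":0,"y":0,"z":0,"wx":0,"wy":0,"wz":0}]';python3 -c "
from h import *
a=optics.snapshot('side');cv2.imwrite('pics/s5.png',cv2.resize(a[230:290,310:380],None,fx=10,fy=10,interpolation=cv2.INTER_CUBIC));s=manip.observe();print(s['wrist_force'],s['ft_torque'])"; python3 -m inch '[{"x":0,"y":0,"z":0,"wx":0,"wy":0,"wz":0},{"x":0,"y":0,"z":0,"wx":0,"wy":0,"wz":0},{"x":0,"y":0,"z":0,"wx":0,"wy":0,"wz":0},{"x":0,"y":0,"z":0,"wx":0,"wy":0,"wz":0},{"x":0,"y":0,"z":0,"wx":0,"wy":0,"wz":0},{"x":0,"y":0,"z":0,"wx":0,"wy":0,"wz":0},{"x":0,"y":0,"z":0,"wx":0,"wy":0,"wz":0},{"x":0,"y":0,"z":0,"wx":0,"wy":0,"wz":0}]'
```

```text
time_s: 8.9
position: [0.4935, 0.009, 0.1013]
ee_rot: [[-0.971, -0.239, 0.001], [-0.239, 0.971, -0.0], [-0.001, -0.0, -1.0]]
wrist_force: [-3.7, -0.1, 9.7]
width: 0.0229
grip_force: 37.5
[-4.0492  1.3041 10.0511] [0.0519 0.86   0.0287]
time_s: 9.75
position: [0.4935, 0.009, 0.1013]
ee_rot: [[-0.971, -0.239, 0.001], [-0.239, 0.971, -0.0], [-0.001, -0.0, -1.0]]
wrist_force: [-3.2, 0.3, 9.6]
width: 0.0227
grip_force: 37.5
```

View pics/s5.png

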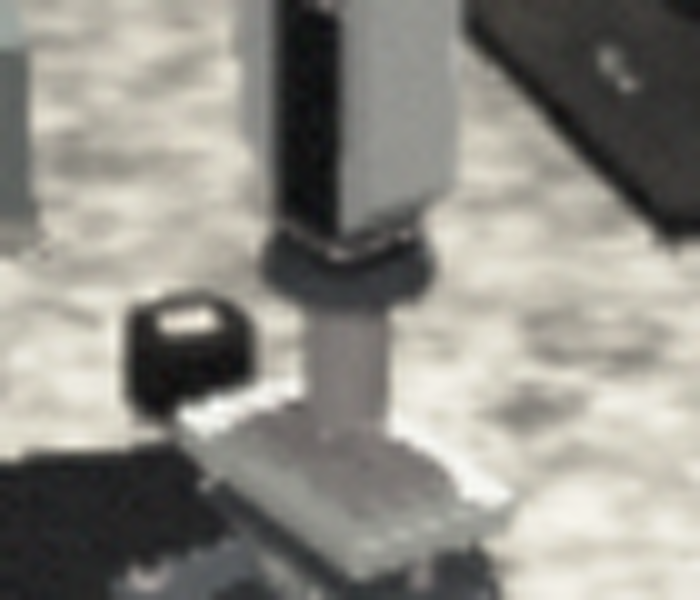

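```bash
python3 -m inch '[{"x":0,"y":0,"z":-1,"wx":0,"wy":0,"wz":0},{"x":0,"y":0,"z":-2,"wx":0,"wy":0,"wz":0},{"x":0,"y":0,"z":-4,"wx":0,"wy":0,"wz":0},{"x":0,"y":0,"z":-8,"wx":0,"wy":0,"wz":0},{"x":0,"y":0,"z":-15,"wx":0,"wy":0,"wz":0},{"x":0,"y":0,"z":-25,"wx":0,"wy":0,"wz":0},{"x":0,"y":0,"z":-38,"wx":0,"wy":0,"wz":0},{"x":0,"y":0,"z":-50,"wx":0,"wy":0,"wz":0},{"x":0,"y":0,"z":-55,"wx":0,"wy":0,"wz":0},{"x":0,"y":0,"z":-55,"wx":0,"wy":0,"wz":0},{"x":0,"y":0,"z":-55,"wx":0,"wy":0,"wz":0}]'; python3 - <<'E'
from h import *
bt=un([(505,108),(680,70),(697,165),(527,208)],[396,0],[318,201])
tt=un([(530,113),(662,90),(671,157),(545,185)],[396,0],[318,201])
pt=un([(474,98),(678,50),(718,212),(515,262)],[396,0],[318,201])
for nm,w,h,z,o in(("bed",.038,.064,.0485,bt),("tag",.024,.046,.0495,tt),("base",.064,.08,.008,pt)):
    r=least_squares(lambda p:(proj("top",rect(*p,w,h,z))-o).ravel(),[.49,.01,.2]);print(nm,r.x*[1e3,1e3,57.3],r.cost)
bs=un([(500,372),(592,340),(698,412),(598,458)],[396,300],[311,259])
ts=un([(540,377),(585,357),(668,405),(607,432)],[396,300],[311,259])
for nm,w,h,z,o in(("bed",.038,.064,.0485,bs),("tag",.024,.046,.0495,ts)):
    # order: left(-x+y?) match to +x+y... nearest
    def f(p):
        q=proj("side",rect(*p,w,h,z)); return np.concatenate([q[np.argmin(((q-i)**2).sum(1))]-i for i in o])
    r=least_squares(f,[.493,.009,.24]);print("side",nm,r.x*[1e3,1e3,57.3],r.cost)
delta(.4633,.2548,.155,80)
E
```

```text
time_s: 10.85
position: [0.4931, 0.009, 0.1552]
ee_rot: [[-0.971, -0.239, -0.0], [-0.239, 0.971, 0.0], [0.0, 0.0, -1.0]]
wrist_force: [-0.4, -0.1, -2.8]
width: 0.0226
grip_force: 37.5
bed [492.9607   9.2777  13.5804] 1.0690360981401692
tag [493.3155   9.4223  11.7352] 0.5235110180158136
base [492.4913   9.6723  14.4789] 1.3845135159024344
side bed [491.7866   5.7763  12.6962] 2.1438900157107144
side tag [492.7272   5.0914  14.5502] 2.991586228826541
t 10.85 pos [0.4931 0.009  0.1552] yang 103.8 F [-0.388  -0.091  -2.7749] w 0.022637431793541163 37.48120328877121
shift [-29.7 245.8   0.2] turn [ 0.   -0.02 23.8 ]
```

The top view puts the tag's middle at (493.3, 9.4), and I pressed at (493.5, 9.0). Now I take the punch back over the stand.

```bash
python3 -m inch '[{"x":-2,"y":15,"z":0,"wx":0,"wy":0,"wz":2},{"x":-5,"y":45,"z":0,"wx":0,"wy":0,"wz":5},{"x":-10,"y":80,"z":0,"wx":0,"wy":0,"wz":9},{"x":-14,"y":118,"z":0,"wx":0,"wy":0,"wz":13},{"x":-19,"y":158,"z":0,"wx":0,"wy":0,"wz":17},{"x":-24,"y":195,"z":0,"wx":0,"wy":0,"wz":20},{"x":-27,"y":222,"z":0,"wx":0,"wy":0,"wz":22},{"x":-29,"y":240,"z":0,"wx":0,"wy":0,"wz":23.5},{"x":-29.7,"y":245.8,"z":0,"wx":0,"wy":0,"wz":23.8},{"x":-29.7,"y":245.8,"z":0,"wx":0,"wy":0,"wz":23.8},{"x":-29.7,"y":245.8,"z":0,"wx":0,"wy":0,"wz":23.8},{"x":-29.7,"y":245.8,"z":0,"wx":0,"wy":0,"wz":23.8}]'; python3 - <<'E'
from h import *
delta(.4633,.2548,.0624,80)
t=optics.snapshot("top")[206:246,326:376];s=optics.snapshot("side")[255:305,320:370]
cv2.imwrite("pics/m.png",np.hstack([cv2.resize(t,(450,360),interpolation=cv2.INTER_CUBIC),cv2.resize(s,(350,360),interpolation=cv2.INTER_CUBIC)]))
E
```

```text
time_s: 12.05
position: [0.4636, 0.2539, 0.1554]
ee_rot: [[-0.985, 0.174, -0.0], [0.174, 0.985, -0.0], [0.0, -0.0, -1.0]]
wrist_force: [-0.4, -0.2, -2.4]
width: 0.0226
grip_force: 37.5
t 12.05 pos [0.4636 0.2539 0.1554] yang 79.96 F [-0.4445 -0.1905 -2.3643] w 0.022626955744572918 37.48119429219514
shift [ 0.5  0.8 93. ] turn [-0.01 -0.01 -0.04]
```

View pics/m.png

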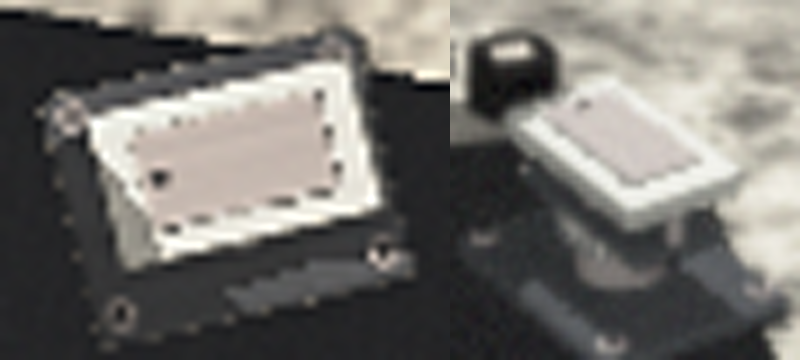

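No mark shows at this resolution, and the nest is intact. Lower the punch into the stand.

```bash
python3 -m inch '[{"x":0.4,"y":0.5,"z":10,"wx":0,"wy":0,"wz":0},{"x":0.4,"y":0.5,"z":25,"wx":0,"wy":0,"wz":0},{"x":0.4,"y":0.5,"z":40,"wx":0,"wy":0,"wz":0},{"x":0.4,"y":0.5,"z":50,"wx":0,"wy":0,"wz":0},{"x":0.4,"y":0.5,"z":56,"wx":0,"wy":0,"wz":0},{"x":0.4,"y":0.5,"z":60,"wx":0,"wy":0,"wz":0},{"x":0.4,"y":0.5,"z":65,"wx":0,"wy":0,"wz":0},{"x":0.4,"y":0.5,"z":68,"wx":0,"wy":0,"wz":0},{"x":0.4,"y":0.5,"z":68,"wx":0,"wy":0,"wz":0}]'
```

```text
time_s: 13.05
position: [0.463, 0.2553, 0.0872]
ee_rot: [[-0.985, 0.174, -0.0], [0.174, 0.985, -0.0], [0.0, -0.0, -1.0]]
wrist_force: [0.2, -0.6, -2.6]
width: 0.0231
grip_force: 37.5
```

```bash
python3 -m inch '[{"x":0,"y":0,"z":4,"wx":0,"wy":0,"wz":0},{"x":0,"y":0,"z":9,"wx":0,"wy":0,"wz":0},{"x":0,"y":0,"z":14,"wx":0,"wy":0,"wz":0},{"x":0,"y":0,"z":18,"wx":0,"wy":0,"wz":0},{"x":0,"y":0,"z":21,"wx":0,"wy":0,"wz":0},{"x":0,"y":0,"z":22.5,"wx":0,"wy":0,"wz":0},{"x":0,"y":0,"z":23.5,"wx":0,"wy":0,"wz":0},{"x":0,"y":0,"z":23.5,"wx":0,"wy":0,"wz":0},{"x":0,"y":0,"z":23.5,"wx":0,"wy":0,"wz":0}]'
```

```text
time_s: 13.95
position: [0.4632, 0.2554, 0.0641]
ee_rot: [[-0.985, 0.174, 0.0], [0.174, 0.985, 0.0], [-0.0, 0.0, -1.0]]
wrist_force: [-0.1, -0.6, -2.5]
width: 0.0228
grip_force: 37.5
```

Free so far. Now feel for the collar seat.

```bash
python3 -m inch '[{"x":0,"y":0,"z":0.5,"wx":0,"wy":0,"wz":0},{"x":0,"y":0,"z":1,"wx":0,"wy":0,"wz":0},{"x":0,"y":0,"z":1,"wx":0,"wy":0,"wz":0},{"x":0,"y":0,"z":1,"wx":0,"wy":0,"wz":0}]'; python3 -m inch '[{"x":0,"y":0,"z":0.3,"wx":0,"wy":0,"wz":0},{"x":0,"y":0,"z":0.5,"wx":0,"wy":0,"wz":0},{"x":0,"y":0,"z":0.5,"wx":0,"wy":0,"wz":0},{"x":0,"y":0,"z":0.5,"wx":0,"wy":0,"wz":0}]'
```

```text
time_s: 14.35
position: [0.4631, 0.2553, 0.0629]
ee_rot: [[-0.985, 0.174, -0.0], [0.174, 0.985, -0.0], [0.0, -0.0, -1.0]]
wrist_force: [0.9, -1.1, -2.2]
width: 0.0228
grip_force: 37.5
time_s: 14.75
position: [0.4631, 0.2553, 0.0625]
ee_rot: [[-0.985, 0.174, 0.0], [0.174, 0.985, 0.0], [-0.0, 0.0, -1.0]]
wrist_force: [0.1, 0.2, -2.0]
width: 0.0229
grip_force: 37.5
```

```bash
python3 -m inch '[{"x":0,"y":0,"z":0.3,"wx":0,"wy":0,"wz":0},{"x":0,"y":0,"z":0.5,"wx":0,"wy":0,"wz":0},{"x":0,"y":0,"z":0.5,"wx":0,"wy":0,"wz":0},{"x":0,"y":0,"z":0.5,"wx":0,"wy":0,"wz":0}]'
```

```text
time_s: 15.15
position: [0.4632, 0.2554, 0.0624]
ee_rot: [[-0.985, 0.174, 0.0], [0.174, 0.985, 0.0], [-0.0, 0.0, -1.0]]
wrist_force: [-3.2, -2.5, 5.2]
width: 0.0228
grip_force: 37.5
```

Seated. Release slowly with a small opening, then open fully and lift.

```bash
python3 -m inch '[{"x":0,"y":0,"z":-0.3,"wx":0,"wy":0,"wz":0},{"x":0,"y":0,"z":-0.3,"wx":0,"wy":0,"wz":0},{"x":0,"y":0,"z":-0.3,"wx":0,"wy":0,"wz":0},{"x":0,"y":0,"z":-0.3,"wx":0,"wy":0,"wz":0},{"x":0,"y":0,"z":-0.3,"wx":0,"wy":0,"wz":0},{"x":0,"y":0,"z":-0.3,"wx":0,"wy":0,"wz":0},{"x":0,"y":0,"z":-0.3,"wx":0,"wy":0,"wz":0},{"x":0,"y":0,"z":-0.3,"wx":0,"wy":0,"wz":0},{"x":0,"y":0,"z":-0.3,"wx":0,"wy":0,"wz":0},{"x":0,"y":0,"z":-0.3,"wx":0,"wy":0,"wz":0}]' 0.3; python3 -m inch '[{"x":0,"y":0,"z":-5,"wx":0,"wy":0,"wz":0},{"x":0,"y":0,"z":-20,"wx":0,"wy":0,"wz":0},{"x":0,"y":0,"z":-40,"wx":0,"wy":0,"wz":0},{"x":0,"y":0,"z":-65,"wx":0,"wy":0,"wz":0},{"x":0,"y":0,"z":-90,"wx":0,"wy":0,"wz":0},{"x":0,"y":0,"z":-110,"wx":0,"wy":0,"wz":0},{"x":0,"y":0,"z":-120,"wx":0,"wy":0,"wz":0},{"x":0,"y":0,"z":-120,"wx":0,"wy":0,"wz":0},{"x":0,"y":0,"z":-120,"wx":0,"wy":0,"wz":0}]'; python3 -c "
from h import *
a=optics.snapshot('side');cv2.imwrite('pics/end.png',cv2.resize(a[150:370,200:460],(780,600)[:2],interpolation=cv2.INTER_CUBIC))"
```

```text
time_s: 16.15
position: [0.4631, 0.2554, 0.0622]
ee_rot: [[-0.985, 0.174, -0.0], [0.174, 0.985, 0.0], [0.0, 0.0, -1.0]]
wrist_force: [-0.0, 0.0, -0.7]
width: 0.061
grip_force: 0.0
time_s: 17.05
position: [0.4628, 0.2552, 0.1814]
ee_rot: [[-0.985, 0.174, -0.001], [0.174, 0.985, -0.0], [0.001, -0.001, -1.0]]
wrist_force: [0.5, -0.2, -0.3]
width: 0.0612
grip_force: 0.0
```

View pics/end.png

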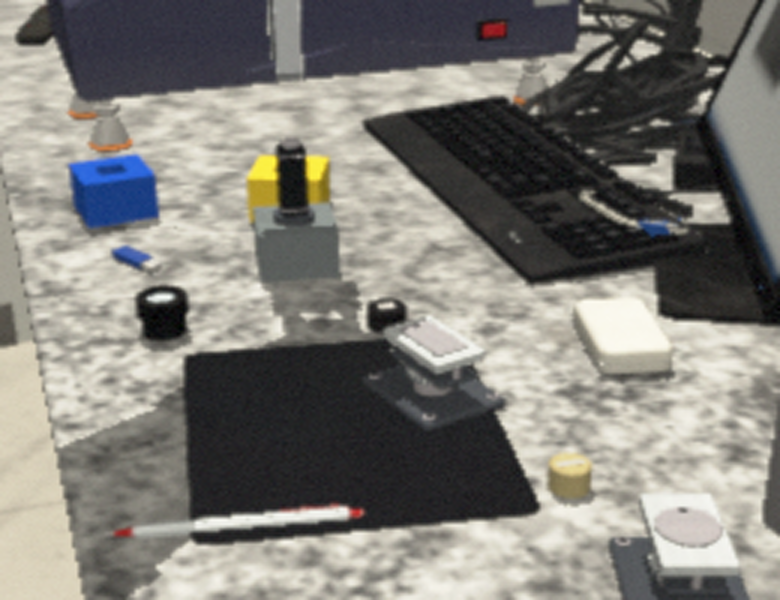

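The punch stands upright on its collar in the grey stand at (292,180 in the crop). The gripper is clear and everything else looks undisturbed. I'm handing the job in.

```bash
python3 -c "
from rig import manip
print(manip.job_done())"
```

```text
the job is handed in; nothing more can be done
None
```

I pressed the oblong tag at about 12 N for about 1.5 s, lifted straight off, put the punch back upright in its stand and handed the job in at about 17 s; the mark is too small to see in the pictures, and the cameras differ by up to 4 mm on the tag's middle along its length (the top one put my press within 1 mm).

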